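# Shut the ironworker down at its console

### The job

The job is finished: shut the ironworker down with a fingertip at its control console. Push in the square pump button, then the small round back-gauge button and, last, the big mushroom button of the control power, each gently and fully home before the next. Only push, do not pull or pick up anything: leave the work lamp's T-bar button out, do not disturb the loose things around the console, and finish with the hand clear.

Things in the scene. Friction and masses are not known exactly. Their poses are not given: they have to be found in the camera images.
- console: control console: grey steel box 150 (x) x 380 (y) x 75 mm high, fixed, aluminium face up. Origin under its centre, z up. Four push-pull buttons with black heads stand in a row along y, 85 mm apart, 15 mm to the -x side of the middle, in an order that varies. A white pilot lamp 11 mm high stands 68 mm to the +x side of each; a conduit under 52 mm high leaves the +y end
- pump_unit: the fixed collar (35 mm across, 7 mm high, on a blank grey legend plate) of the push-pull button with the square head (38 x 38 mm, flat, 15 mm thick), which serves the hydraulic pump; origin on the button's axis, at the console's upper face, z up; same heading as the console
- pump_top (a point): centre of the top of the pump button's head; moves down with it. 36 mm above the console's upper face when out, 26 mm when home
- pump_head (a joint): how far the pump button has been pushed down, m: 0 to about 0.001 = pulled out (on), 0.010 = fully home (off). Slides straight down; about 3 N moves it, it has no spring and stays where it is left, stopping hard at 0.010
- gauge_unit: the fixed collar (35 mm across, 7 mm high, on a blank grey legend plate) of the push-pull button with the small round head (28 mm across, flat, 15 mm thick), which serves the back-gauge motor; origin on the button's axis, at the console's upper face, z up; same heading as the console
- gauge_top (a point): centre of the top of the back-gauge button's head; moves down with it. 36 mm above the console's upper face when out, 26 mm when home
- gauge_head (a joint): how far the back-gauge button has been pushed down, m: 0 to about 0.001 = pulled out (on), 0.010 = fully home (off). Slides straight down; about 3 N moves it, it has no spring and stays where it is left, stopping hard at 0.010
- power_unit: the fixed collar (35 mm across, 7 mm high, on a blank grey legend plate) of the push-pull button with the big round mushroom head (60 mm across, domed, 22 mm thick), which serves the control power; origin on the button's axis, at the console's upper face, z up; same heading as the console
- power_top (a point): centre of the top of the control-power button's head; moves down with it. 42 mm above the console's upper face when out, 32 mm when home
- power_head (a joint): how far the control-power button has been pushed down, m: 0 to about 0.001 = pulled out (on), 0.010 = fully home (off). Slides straight down; about 3 N moves it, it has no spring and stays where it is left, stopping hard at 0.010
- lamp_unit: the fixed collar (35 mm across, 7 mm high, on a blank grey legend plate) of the push-pull button with the narrow T-bar head (16 x 60 mm, flat, 15 mm thick, long along the console), which serves the work lamp; it stays out; origin on the button's axis, at the console's upper face, z up; same heading as the console
- lamp_top (a point): centre of the top of the work-lamp button's head; moves down with it. 36 mm above the console's upper face when out, 26 mm when home
- lamp_head (a joint): how far the work-lamp button has been pushed down, m: 0 to about 0.001 = pulled out (on), 0.010 = fully home (off). Slides straight down; about 3 N moves it, it has no spring and stays where it is left, stopping hard at 0.010
- punch: loose: a stepped dark steel punch standing on its head on the bench on the -x side of the console, 32 mm across, 66 mm high; origin at the centre of its underside
- die: loose: a round steel die, a ring 48 mm across, 28 mm high, on the bench on the -x side of the console; origin at the centre of its underside
- spanner: loose: a steel spanner 190 mm long lying on the bench on the +x side of the console; origin about its middle, on the bench
- bracket: loose: a flat dark steel plate 50 x 110 x 10 mm with two holes, lying on the bench on the +x side of the console; origin at the centre of its underside
Not all that is in view belongs to the job. Leave any yellow look-alike of the die alone. Leave any turquoise look-alike of the bracket alone.

How it is judged:
On the way, in this order (a step that is already met when the one before it is completed fails the run):
1. the square pump button is pushed home while the other three are still out (value of joint pump_head above 0.008 m and value of joint each of gauge_head, power_head, lamp_head below 0.003 m), for 0.1 s.
2. then the small round back-gauge button is pushed home (value of joint each of pump_head, gauge_head above 0.008 m and value of joint each of power_head, lamp_head below 0.003 m), for 0.1 s.
3. then the mushroom button of the control power is pushed home (value of joint each of pump_head, gauge_head, power_head above 0.008 m and value of joint lamp_head below 0.003 m), for 0.1 s.
At the end, for the whole second after the job is handed in: the pump, back-gauge and control-power buttons are home (pushed more than 8 of their 10 mm), the work-lamp button is still out (pushed less than 3 mm), and punch, die, spanner and bracket lie still within 15 mm of where they began, the punch upright (within 0.3 rad) (all of step 3 and distance of each of punch, die, spanner, bracket from where it was at the start of the episode below 0.015 m and angle between punch's own z axis and vertical below 0.3 rad and linear speed of each of punch, die, spanner, bracket below 0.02 m/s); the robot touches nothing.
It fails at once if the back-gauge button is pushed (over 3 mm) before the pump button is home (value of joint gauge_head above 0.003 m and value of joint pump_head below 0.008 m).
It fails at once if the control-power button is pushed (over 3 mm) before pump and back-gauge buttons are home (value of joint power_head above 0.003 m and value of joint any of pump_head, gauge_head below 0.008 m).
It fails at once if the work lamp's button is pushed in (over 3 mm) (value of joint lamp_head above 0.003 m).
It fails at once if the console or a button is pressed roughly, with more than 40 N, or pressed with another part of the robot than the fingers (over 3 N) (contact force between the fingers and console above 40 N or contact force between the fingers and pump_unit above 40 N or contact force between the fingers and gauge_unit above 40 N or contact force between the fingers and power_unit above 40 N or contact force between the fingers and lamp_unit above 40 N or contact force between the arm and console above 3 N or contact force between the arm and pump_unit above 3 N or contact force between the arm and gauge_unit above 3 N or contact force between the arm and power_unit above 3 N or contact force between the arm and lamp_unit above 3 N).
It fails at once if the punch, die, spanner or bracket is shifted or lifted (origin moved over 15 mm), or the punch tipped (over 0.3 rad) (distance of any of punch, die, spanner, bracket from where it was at the start of the episode above 0.015 m or angle between punch's own z axis and vertical above 0.3 rad).
It also fails if it takes over 35 s, if anything falls off the work surface, if the arm or the gripper's body presses on something with over 40 N, if the wrist force passes 120 N, or if a joint passes its speed limit or range.

### The arm

A 6-joint arm with a two-finger parallel gripper is mounted at the origin on the work surface. World frame = base frame: x ahead of the robot, y to its left, z up, the work surface at z = 0. Lengths are in m, angles in rad, forces in N, time in s.
With the tool pointing down it reaches from about 0.275 to 0.725 m from the base axis. Payload 15.9 kg.
Tool frame: the origin (TCP) lies between the finger pads; the fingertips stand ahead of it and the grasp point (between the pads) lies 11 mm behind it (finger_overhang is the z of the fingertips in the tool frame, in m); z points along the fingers, y is the direction in which the jaws open and shut (so a half turn about z gives the same grasp; the last joint's range is limited). The gripper opens to 85 mm and grips with 20 to 120 N. Pads are 22 mm wide; open, the fingers measure 114 mm over their backs; the gripper's body (76 mm by 85 mm) begins 54 mm behind the grasp point. The pads swing forward as they close: fully open they stand 13 mm farther back than shut.
Start: joints at [-1.211, 0.213, -0.034, 1.323, 0, 1.571], TCP at [0.176, -0.468, 0.239] pointing down, gripper open.
Joint ranges: [-2.98, 2.98], [-0.74, 1.72], [-1.14, 1.35], [-2.1, 2.04], [-1.57, 1.44], [-3.14, 3.14]. Speed limits (rad/s): [1.89, 1.89, 2.39, 2.57, 3.14, 3.14].

### API

Orientations are given as a unit quaternion [w, x, y, z].
In Python, from plant import * gives the robot as it stands.
- The arm moves only by the tool arm_command, never from a script. Its argument "targets" is one flat list of numbers, 7 for each row, row after row: the shift along the world's x, y, z in cm, then the turn, a rotation vector about the world's x, y, z in degrees, then the finger opening in cm, from 0 to 8.54. A call has 1 to 12 rows; each row shifts and turns the commanded pose from where the row before left it; what a row does not reach is not made up. A row lasts 1/12 s, in which the tool goes at most 41.7 mm and 7.16 degrees, less where a joint would pass 70% of its speed; a pose out of reach is approached as far as the arm can. A call is refused whole if a number of a shift passes 4.17 or a number of a turn 7.16, either way. A call with a gripper value outside its range is refused whole. The fingers move at their own pace and stop on an object; "grip_force" is the grip in N (left out, the last holds). Time passes only in rows, so rows that do not move let the fingers close. It gives the time, the measured TCP pose, the force and the opening at its end, in the units of the state.
- get_state(): the state, without advancing time (a new reading comes with each control period).
- read_camera(name): name is "scene" or "side" or "wrist"; returns the picture (400x640x3 uint8, red, green, blue); there is no depth.
- get_calibration(name): a dict with "mtx" (3x3 intrinsics, pixels), "R" (3x3) and "t" (3): a world point X has camera coordinates R X + t; the wrist camera has in their place "hand_eye" (4x4, takes a point from camera to tool coordinates, whose origin is the TCP and whose axes are the flange's). Camera axes: x right, y down, z forward; pixel columns grow to the right and rows downward; lengths in m; the calibration is good to about 2 mm. A picture is of the moment at which its call begins: read the wrist's pose just before it. get_calibration takes no time and is no camera call.
- hand_in(): hands the job in, once; it reports no verdict.
The state is a dict: "t": time; "joints": joint angles; "qvel": joint speeds; "tau": joint torques, N m; "ee_pos": TCP position; "orientation": TCP orientation; "wrist_force": force on the tool from outside, world axes, zero at the start; "torque": the same for the moment, N m; "gripper_width": finger opening in m.
Only numpy, scipy, OpenCV 4.12 (cv2) and the standard library are available. Lean on these libraries where they do the work, as an engineer would, in place of code of your own. Each camera call takes 0.05 s, during which the arm holds its last target.

## Working session

There is one attempt and no reset: what is moved stays moved. The work goes in short steps, Python scripts to look and compute and a tool call to move; the robot and the scene stay as the last step left them, time stands still between calls to the robot, and variables do not carry over. Pictures are saved under pics/ and viewed, and the job is handed in when it is done.

Besides the shell and the picture viewer there is one more tool, called after "Call:" by a JSON object that holds its "op" and its "data", one argument or row to a line. arm_command: Moves the arm, as the interface text tells. Its arguments: {"type":"object","properties":{"targets":{"type":"array"},"grip_force":{"type":"number"}},"required":["targets"]}

```bash
ls; mkdir -p pics; python3 - <<'E'
from plant import *
import cv2
s=get_state();print(s)
for n in ["scene","side","wrist"]:
    im=read_camera(n);cv2.imwrite(f"pics/{n}0.png",im[:,:,::-1]);print(n,get_calibration(n))
E
```

```text
pics
{'t': 0.0, 'joints': array([-1.21100084e+00,  2.13380728e-01, -3.50219355e-02,  1.32349345e+00,
       -3.31234585e-05,  1.57078896e+00]), 'qvel': array([-1.77386404e-03, -2.36081912e-04, -6.73970946e-04,  6.99619204e-05,
       -9.34652050e-04, -1.37721633e-04]), 'tau': array([-1.53006786e-03, -6.86157560e+01,  4.87120950e+01,  1.72204140e-02,
       -9.68564450e-05, -5.65439314e-05]), 'ee_pos': array([ 0.17592205, -0.46769605,  0.23881862]), 'orientation': array([-5.38058384e-04,  9.83861185e-01,  1.78932573e-01, -1.14684715e-04]), 'wrist_force': array([ 0.34055992, -0.450005  ,  0.1392771 ]), 'torque': array([-0.01664714, -0.00094547, -0.00295628]), 'gripper_width': 0.08560351749825419}
scene {'mtx': array([[465.2701885 ,   0.        , 321.15503504],
       [  0.        , 465.2701885 , 206.71485408],
       [  0.        ,   0.        ,   1.        ]]), 'R': array([[ 0.00239657,  0.99995777,  0.00887165],
       [ 0.56111089,  0.00599874, -0.8277189 ],
       [-0.82773717,  0.00696167, -0.56107282]]), 't': array([-0.01765033, -0.26361496,  1.46847666])}
side {'mtx': array([[37
[... 171 characters left out ...]
-0.29033392, -0.01909569],
       [-0.17081467, -0.50733003, -0.84465294],
       [ 0.23554358,  0.81137073, -0.53497361]]), 't': array([-0.53680559,  0.20606088,  0.64330132])}
wrist {'mtx': array([[340.83332447,   0.        , 314.97347274],
       [  0.        , 340.83332447, 199.80181317],
       [  0.        ,   0.        ,   1.        ]]), 'hand_eye': array([[-1.93266024e-04, -9.53757766e-01, -3.00576257e-01,
         7.62806764e-02],
       [ 9.99999846e-01, -2.80019585e-05, -5.54131955e-04,
         1.05374375e-03],
       [ 5.20090932e-04, -3.00576318e-01,  9.53757625e-01,
        -1.34991736e-01],
       [ 0.00000000e+00,  0.00000000e+00,  0.00000000e+00,
         1.00000000e+00]])}
```

View pics/scene0.png

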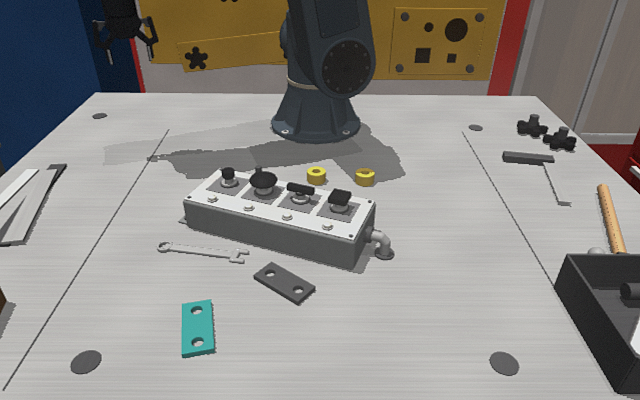

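View pics/side0.png

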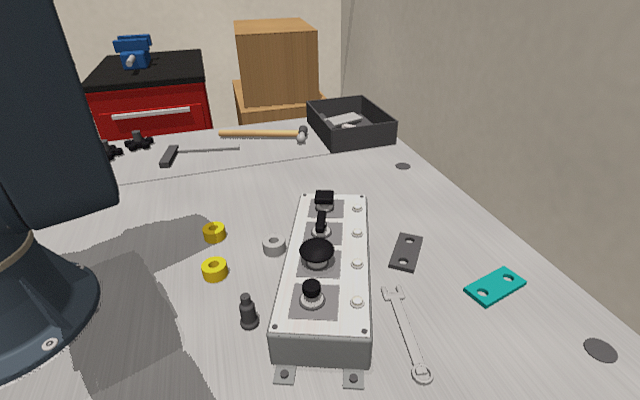

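```bash
python3 - <<'E'
import plant
print([n for n in dir(plant) if not n.startswith('__')])
print(getattr(plant,'finger_overhang',None))
E
```

```text
['MotionError', 'finger_overhang', 'get_calibration', 'get_state', 'hand_in', 'read_camera']
0.008
```

The scene camera shows the row from -y to +y as the small round gauge button (228,173), the mushroom (263,182), the T-bar (300,190) and the square pump button (340,197). The conduit is at about (380,240). Next I'll zoom in to measure them in both views.

```bash
python3 - <<'E'
import cv2
a=cv2.imread("pics/scene0.png")[150:270,170:400];cv2.imwrite("pics/sc_crop.png",cv2.resize(a,None,fx=3.4,fy=3.4,interpolation=cv2.INTER_CUBIC))
a=cv2.imread("pics/side0.png")[180:390,190:390];cv2.imwrite("pics/si_crop.png",cv2.resize(a,None,fx=2.8,fy=2.8,interpolation=cv2.INTER_CUBIC))
for n,roi in(("scene",(150,270,170,400)),("side",(180,390,190,390))):
    im=cv2.imread(f"pics/{n}0.png");g=im.max(2)
    m=(g<45).astype('uint8');m2=m*0;y0,y1,x0,x1=roi;m2[y0:y1,x0:x1]=m[y0:y1,x0:x1]
    k,l,s,c=cv2.connectedComponentsWithStats(m2)
    for i in range(1,k):
        if s[i,4]>25:print(n,s[i],c[i].round(1))
E
```

```text
scene [222 169  12  11  61] [227.4 174.8]
scene [250 173  27  15  56] [264.1 181.4]
scene [287 183  15   9  31] [291.9 188.5]
scene [299 188  15   8  29] [307.9 192.6]
side [315 191  18  13 213] [323.7 197. ]
side [316 209  10  24 179] [320.4 221.3]
side [299 238  35  25 563] [316.  249.3]
side [302 279  18  19 278] [310.8 288. ]
```

View pics/sc_crop.png

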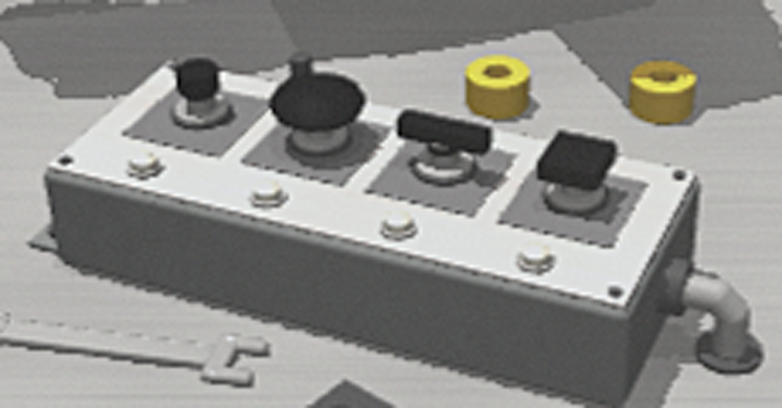

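View pics/si_crop.png

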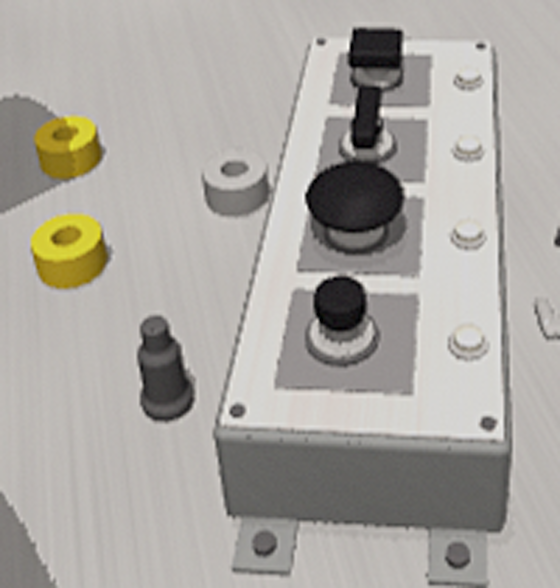

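```bash
cat > h.py <<'E'
from plant import *
import numpy as np,cv2
def ray(n,uv,z):
    c=get_calibration(n);R,t=c['R'],c['t']
    d=R.T@np.linalg.solve(c['mtx'],[uv[0],uv[1],1]);o=-R.T@t
    return o+d*(z-o[2])/d[2]
def tri(u1,u2):
    A=[];b=[]
    for n,uv in(("scene",u1),("side",u2)):
        c=get_calibration(n);P=c['mtx']@np.c_[c['R'],c['t']]
        for i in(0,1):
            r=uv[i]*P[2]-P[i];A.append(r[:3]);b.append(-r[3])
    return np.linalg.lstsq(np.array(A),np.array(b),rcond=None)[0]
E
python3 - <<'E'
from h import *
S=lambda a:(a[0]/3.4+170-.35,a[1]/3.4+150-.35)
D=lambda a:(a[0]/2.8+190-.3,a[1]/2.8+180-.3)
r=lambda v:(v*1000).round(1)
print("screws side");[print(r(ray("side",D(a),.075))) for a in((321,42),(481,46),(237,411),(488,423))]
print("screws scene (-y+x),(+y-x),(+y+x)");[print(r(ray("scene",S(a),.075))) for a in((65,160),(679,174),(615,292))]
L1=[(145,162),(268,193),(399,224),(536,258)];L2=[(468,339),(468,231),(468,146),(468,76)]
print("lamps")
for a,b in zip(L1,L2):print(r(ray("scene",S(a),.082)),r(ray("side",D(b),.082)),r(tri(S(a),D(b))))
print("heads")
H1=[(198,78),(317,101),(444,131),(577,158)];H2=[(340,302),(355,197),(367,116),(376,47)]
for a,b in zip(H1,H2):print(r(ray("scene",S(a),.1035)),r(ray("side",D(b),.1035)),r(tri(S(a),D(b))))
P1=[(195,122),(317,150),(440,180),(575,207)];P2=[(347,340),(361,233),(373,147),(383,79)]
print("punch,die side",r(ray("side",D((154,323)),.066)),r(ray("side",D((235,167)),.028)))
E
```

```text
screws side
[556.5 117.1  75. ]
[673.9  71.1  75. ]
[ 426.3 -215.1   75. ]
[ 544.1 -260.5   75. ]
screws scene (-y+x),(+y-x),(+y+x)
[ 546.  -261.1   75. ]
[557.4 115.7  75. ]
[675.5  70.2  75. ]
lamps
[ 558.4 -208.8   82. ] [ 552.1 -212.3   82. ] [ 553.3 -210.    78.8]
[ 591.1 -130.1   82. ] [ 583.1 -133.    82. ] [ 584.9 -130.7   78.5]
[622.  -51.2  82. ] [613.7 -54.5  82. ] [615.8 -51.2  78.2]
[654.  27.  82.] [644.7  24.7  82. ] [647.2  27.8  78. ]
heads
[ 493.7 -185.   103.5] [ 489.4 -186.   103.5] [ 490.1 -185.4  101.9]
[ 521.1 -107.   103.5] [ 520.7 -106.3  103.5] [ 520.8 -106.9  103.6]
[555.3 -27.3 103.5] [551.3 -29.1 103.5] [552.1 -27.3 101.7]
[584.3  51.6 103.5] [582.5  51.9 103.5] [582.8  51.9 102.9]
punch,die side [ 393.4 -133.2   66. ] [469.1  41.4  28. ]
```

The screw-corner fit puts the heading at -21.4° and the centre at (551,-72) mm. The predicted button axes agree with the triangulated heads to about 2 mm:

| Button | x (mm) | y (mm) |
|---|---|---|
| Pump | 583.5 | 52 |
| Gauge | 490.5 | -185.5 |
| Power | 521.5 | -106.5 |
| Lamp | 552.5 | -27 |

Next I'll close the fingers and travel to the pump button at height.

Call:
{"op": "arm_command", "data": {
  "targets": [0.5,0.6,0,0,0,1,0,1.2,1.5,0,0,0,2,0,1.8,2.3,0,0,0,3,0,1.8,2.3,0,0,0,3,0,1.8,2.3,0,0,0,3,0,1.8,2.3,0,0,0,3,0,1.8,2.3,0,0,0,3,0,1.8,2.3,0,0,0,3,0,1.8,2.3,0,0,0,3,0,1.8,2.3,0,0,0,3,0,1.8,2.3,0,0,0,3,0,1.8,2.3,0,0,0,3,0],
  "grip_force": 20
}}

```text
t: 1.15
ee_pos: [0.3736, -0.2152, 0.2393]
orientation: [0.0, 0.892, 0.453, 0.0]
wrist_force: [0.8, 0.0, -0.2]
gripper_width: 0.0
```

Call:
{"op": "arm_command", "data": {
  "targets": [1.8,2.3,0,0,0,3,0,1.8,2.3,0,0,0,3,0,1.8,2.3,0,0,0,3,0,1.8,2.3,0,0,0,3,0,1.8,2.3,0,0,0,3,0,1.8,2.3,0,0,0,3,0,1.8,2.3,0,0,0,3,0,1.8,2.3,0,0,0,3,0,1.8,2.3,0,0,0,3,0,1.8,2.3,0,0,0,3,0,1.8,2.3,0,0,0,3,0,1.2,1.5,0,0,0,2,0]
}}

```text
t: 2.15
ee_pos: [0.5838, 0.0537, 0.2389]
orientation: [-0.0, 0.714, 0.7, -0.0]
wrist_force: [0.4, -0.0, 0.1]
gripper_width: -0.0002
```

Call:
{"op": "arm_command", "data": {
  "targets": [0,-0.1,-1,0,0,0,0,0,0,-2,0,0,0,0,0,0,-2,0,0,0,0,0,0,-2,0,0,0,0,0,0,-2,0,0,0,0,0,0,-1,0,0,0,0,0,0,-0.5,0,0,0,0,0,0,0,0,0,0,0]
}}

```text
t: 2.82
ee_pos: [0.5824, 0.05, 0.1336]
orientation: [-0.0, 0.716, 0.699, -0.001]
wrist_force: [-0.1, 0.5, -0.3]
gripper_width: 0.0001
```

```bash
python3 - <<'E'
from h import *
s=get_state();print(s['ee_pos'],s['wrist_force'],s['joints'])
for n,(y0,y1,x0,x1) in(("scene",(110,250,230,430)),("side",(120,280,240,420))):
    cv2.imwrite(f"pics/{n}1.png",cv2.resize(read_camera(n)[y0:y1,x0:x1,::-1],None,fx=3.5,fy=3.5))
E
```

```text
[0.58235328 0.04995828 0.13364566] [-0.1457593   0.50648997 -0.33871894] [ 8.55856133e-02  4.25663925e-01 -8.52547301e-03  1.13807422e+00
 -1.56520517e-05  1.68055925e+00]
```

View pics/scene1.png

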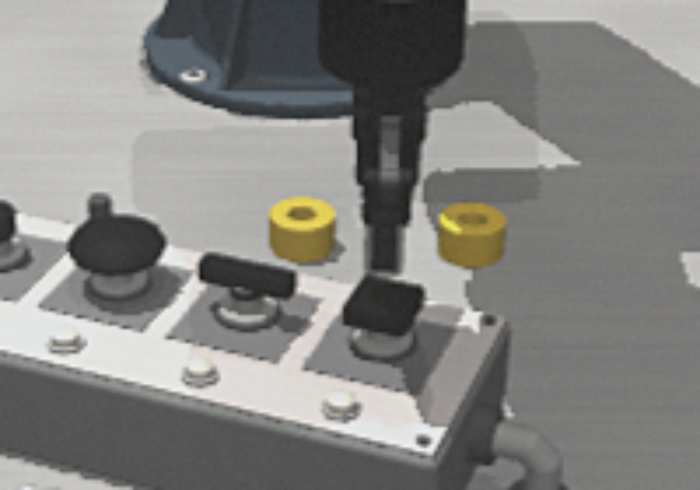

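View pics/side1.png

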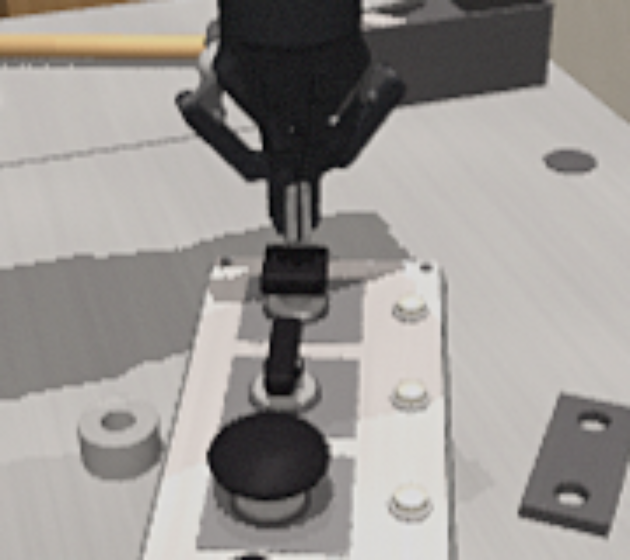

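Both views show the closed tip standing about 15 mm above the square head and centred on it (scene crop 385,270; side crop 298,240). The jaw linkage spreads along x only. Now I'll press the pump button slowly.

Call:
{"op": "arm_command", "data": {
  "targets": [0.1,0.2,-0.5,0,0,0,0,0,0,-0.5,0,0,0,0,0,0,-0.3,0,0,0,0,0,0,-0.2,0,0,0,0,0,0,-0.2,0,0,0,0,0,0,-0.2,0,0,0,0,0,0,-0.1,0,0,0,0,0,0,0,0,0,0,0]
}}

```text
t: 3.58
ee_pos: [0.584, 0.052, 0.1141]
orientation: [-0.0, 0.716, 0.699, -0.0]
wrist_force: [-0.2, -0.6, 0.8]
gripper_width: -0.0003
```

Call:
{"op": "arm_command", "data": {
  "targets": [0,0,-0.1,0,0,0,0,0,0,-0.1,0,0,0,0,0,0,-0.1,0,0,0,0]
}}

```text
t: 3.83
ee_pos: [0.5841, 0.052, 0.1113]
orientation: [0.0, 0.716, 0.698, 0.0]
wrist_force: [-1.2, -0.3, 2.9]
gripper_width: 0.0
```

Force is 2.9 N, so the head is moving.

Call:
{"op": "arm_command", "data": {
  "targets": [0,0,-0.05,0,0,0,0,0,0,-0.05,0,0,0,0]
}}

```text
t: 4.0
ee_pos: [0.5841, 0.052, 0.1103]
orientation: [0.0, 0.716, 0.698, 0.0]
wrist_force: [0.3, -0.1, 3.0]
gripper_width: -0.0006
```

Call:
{"op": "arm_command", "data": {
  "targets": [0,0,-0.05,0,0,0,0,0,0,0,0,0,0,0]
}}

```text
t: 4.17
ee_pos: [0.5841, 0.052, 0.1097]
orientation: [0.0, 0.716, 0.698, 0.0]
wrist_force: [-0.6, 1.6, 0.3]
gripper_width: -0.0
```

Call:
{"op": "arm_command", "data": {
  "targets": [0,0,-0.05,0,0,0,0,0,0,0,0,0,0,0]
}}

```text
t: 4.33
ee_pos: [0.5841, 0.052, 0.1093]
orientation: [0.0, 0.716, 0.699, 0.0]
wrist_force: [-0.4, 0.5, 1.5]
gripper_width: 0.0001
```

Call:
{"op": "arm_command", "data": {
  "targets": [0,0,-0.03,0,0,0,0,0,0,0,0,0,0,0]
}}

```text
t: 4.5
ee_pos: [0.5841, 0.052, 0.1091]
orientation: [0.0, 0.716, 0.699, 0.0]
wrist_force: [-0.5, -0.2, 2.5]
gripper_width: 0.0004
```

Call:
{"op": "arm_command", "data": {
  "targets": [0,0,-0.03,0,0,0,0,0,0,0,0,0,0,0]
}}

```text
t: 4.67
ee_pos: [0.5841, 0.052, 0.109]
orientation: [0.0, 0.716, 0.698, 0.0]
wrist_force: [-1.4, 0.1, 6.8]
gripper_width: 0.0
```

Call:
{"op": "arm_command", "data": {
  "targets": [0,0,-0.03,0,0,0,0,0,0,0,0,0,0,0]
}}

```text
t: 4.83
ee_pos: [0.5842, 0.0521, 0.109]
orientation: [0.0, 0.716, 0.699, 0.0]
wrist_force: [-2.9, -0.0, 10.7]
gripper_width: -0.0001
```

Call:
{"op": "arm_command", "data": {
  "targets": [0,0,-0.03,0,0,0,0,0,0,0,0,0,0,0]
}}

```text
t: 5.0
ee_pos: [0.5842, 0.052, 0.1089]
orientation: [0.0, 0.716, 0.698, 0.0]
wrist_force: [-4.6, -0.4, 13.3]
gripper_width: -0.0
```

The force ramps against the hard stop at a tip height of 101 mm, which is exactly the home height. Next I'll lift and go to the gauge button.

Call:
{"op": "arm_command", "data": {
  "targets": [0,0,0.3,0,0,0,0,0,0,0.7,0,0,0,0,0,0,1.2,0,0,0,0,0,0,1.5,0,0,0,0,0,0,1.5,0,0,0,0,0,0,1.3,0,0,0,0,-0.3,-0.8,0.5,0,0,0,0,-0.6,-1.5,0,0,0,0,0,-0.8,-2.0,0,0,0,0,0,-0.9,-2.3,0,0,0,0,0,-0.9,-2.3,0,0,0,0,0,-0.9,-2.3,0,0,0,0,0]
}}

```text
t: 6.0
ee_pos: [0.539, -0.0613, 0.1778]
orientation: [-0.0, 0.716, 0.699, -0.0]
wrist_force: [0.7, 0.9, -0.2]
gripper_width: -0.0002
```

Call:
{"op": "arm_command", "data": {
  "targets": [-0.9,-2.3,0,0,0,0,0,-0.9,-2.3,0,0,0,0,0,-0.9,-2.3,0,0,0,0,0,-0.9,-2.2,0,0,0,0,0,-0.7,-1.7,0,0,0,0,0,-0.5,-1.2,0,0,0,0,0,-0.15,-0.5,0,0,0,0,0,0,0,0,0,0,0,0]
}}

```text
t: 6.67
ee_pos: [0.4901, -0.1857, 0.178]
orientation: [-0.0, 0.716, 0.698, -0.0]
wrist_force: [0.2, 0.5, 0.8]
gripper_width: 0.0001
```

```bash
python3 - <<'E'
from h import *
s=get_state();print(s['t'],s['ee_pos'],s['wrist_force'])
cv2.imwrite("pics/side2.png",cv2.resize(read_camera("side")[150:350,220:420,::-1],None,fx=3,fy=3))
E
```

```text
6.6667 [ 0.49012314 -0.18573734  0.17800391] [0.18784818 0.53351993 0.82515671]
```

View pics/side2.png

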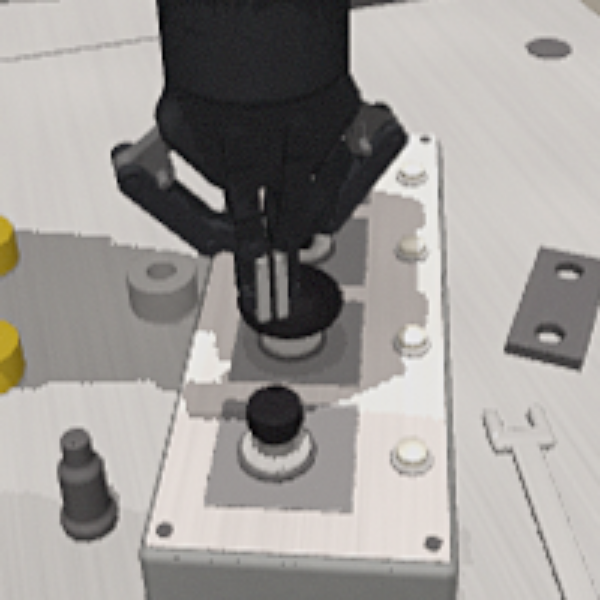

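The side view shows the tip (crop 272,318) in line above the gauge head (274,403) and clear of the mushroom. Now I'll descend.

Call:
{"op": "arm_command", "data": {
  "targets": [0,0,-0.6,0,0,0,0,0,0,-1.2,0,0,0,0,0,0,-1.2,0,0,0,0,0,0,-1.2,0,0,0,0,0,0,-0.7,0,0,0,0,0,0,-0.4,0,0,0,0,0,0,0,0,0,0,0]
}}

```text
t: 7.3
ee_pos: [0.4903, -0.1843, 0.1243]
orientation: [-0.001, 0.715, 0.699, -0.0]
wrist_force: [-0.1, -0.2, -0.5]
gripper_width: -0.0001
```

```bash
python3 - <<'E'
from h import *
s=get_state();print(s['t'],s['ee_pos'],s['wrist_force'])
a=cv2.resize(read_camera("side")[220:330,240:370,::-1],None,fx=3,fy=3)
b=cv2.resize(read_camera("scene")[120:230,190:320,::-1],None,fx=3,fy=3)
cv2.imwrite("pics/both3.png",np.hstack([a,b]))
E
```

```text
7.3 [ 0.49033854 -0.18429404  0.12429279] [-0.13474837 -0.18564269 -0.47278451]
```

View pics/both3.png

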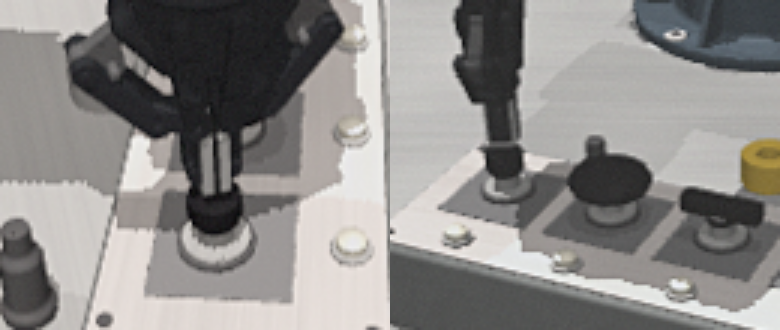

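The tip is centred just above the small round head in both views. Now I'll press.

Call:
{"op": "arm_command", "data": {
  "targets": [0,0,-0.2,0,0,0,0,0,0,-0.2,0,0,0,0,0,0,-0.2,0,0,0,0,0,0,-0.2,0,0,0,0,0,0,-0.2,0,0,0,0,0,0,-0.1,0,0,0,0,0,0,-0.1,0,0,0,0,0,0,-0.1,0,0,0,0,0,0,0,0,0,0,0]
}}

```text
t: 8.15
ee_pos: [0.4905, -0.185, 0.112]
orientation: [0.0, 0.716, 0.699, -0.0]
wrist_force: [0.4, 0.0, -0.1]
gripper_width: -0.0002
```

Call:
{"op": "arm_command", "data": {
  "targets": [0,0,-0.05,0,0,0,0,0,0,-0.05,0,0,0,0,0,0,0,0,0,0,0]
}}

```text
t: 8.4
ee_pos: [0.4905, -0.185, 0.111]
orientation: [-0.0, 0.716, 0.698, -0.0]
wrist_force: [1.0, 0.5, 1.1]
gripper_width: -0.0
```

Call:
{"op": "arm_command", "data": {
  "targets": [0,0,-0.05,0,0,0,0,0,0,-0.05,0,0,0,0,0,0,-0.05,0,0,0,0,0,0,0,0,0,0,0]
}}

```text
t: 8.73
ee_pos: [0.4905, -0.185, 0.1095]
orientation: [-0.0, 0.716, 0.698, -0.0]
wrist_force: [0.4, -0.7, 0.8]
gripper_width: 0.0002
```

Call:
{"op": "arm_command", "data": {
  "targets": [0,0,-0.05,0,0,0,0,0,0,0,0,0,0,0]
}}

```text
t: 8.9
ee_pos: [0.4905, -0.1849, 0.109]
orientation: [-0.0, 0.716, 0.699, -0.0]
wrist_force: [0.3, 0.5, 0.9]
gripper_width: 0.0002
```

Call:
{"op": "arm_command", "data": {
  "targets": [0,0,-0.04,0,0,0,0,0,0,0,0,0,0,0]
}}

```text
t: 9.07
ee_pos: [0.4906, -0.185, 0.109]
orientation: [0.0, 0.716, 0.699, 0.0]
wrist_force: [-1.7, 0.4, 7.2]
gripper_width: 0.0003
```

Call:
{"op": "arm_command", "data": {
  "targets": [0,0,-0.04,0,0,0,0,0,0,0,0,0,0,0]
}}

```text
t: 9.23
ee_pos: [0.4906, -0.185, 0.1089]
orientation: [0.0, 0.716, 0.699, 0.0]
wrist_force: [-3.7, 1.5, 13.3]
gripper_width: 0.0001
```

Call:
{"op": "arm_command", "data": {
  "targets": [0,0,0.3,0,0,0,0,0,0,0.8,0,0,0,0,0,0,1.4,0,0,0,0,0,0,1.5,0,0,0,0,0,0,1.0,0,0,0,0,0.3,0.8,0,0,0,0,0,0.6,1.5,0,0,0,0,0,0.8,2.1,0,0,0,0,0,0.8,2.0,0,0,0,0,0,0.5,1.3,0,0,0,0,0,0.1,0.15,0,0,0,0,0,0,0,0,0,0,0,0]
}}

```text
t: 10.23
ee_pos: [0.5216, -0.1055, 0.1577]
orientation: [-0.0, 0.715, 0.699, -0.0]
wrist_force: [-0.7, -0.2, -0.3]
gripper_width: -0.0001
```

Call:
{"op": "arm_command", "data": {
  "targets": [0,0,-0.3,0,0,0,0,0,0,-0.6,0,0,0,0,0,0,-0.8,0,0,0,0,0,0,-0.5,0,0,0,0,0,0,-0.2,0,0,0,0,0,0,0,0,0,0,0]
}}

```text
t: 10.73
ee_pos: [0.521, -0.1066, 0.1335]
orientation: [-0.001, 0.716, 0.698, -0.0]
wrist_force: [-0.8, -0.3, -0.6]
gripper_width: 0.0001
```

```bash
python3 - <<'E'
from h import *
s=get_state();print(s['t'],s['ee_pos'],s['wrist_force'])
a=cv2.resize(read_camera("side")[190:330,240:370,::-1],None,fx=3,fy=3)
b=cv2.resize(read_camera("scene")[110:250,190:320,::-1],None,fx=3,fy=3)
cv2.imwrite("pics/both4.png",np.hstack([a,b]))
E
```

```text
10.7333 [ 0.52100372 -0.1066393   0.13348491] [-0.81502998 -0.26461219 -0.57949933]
```

View pics/both4.png

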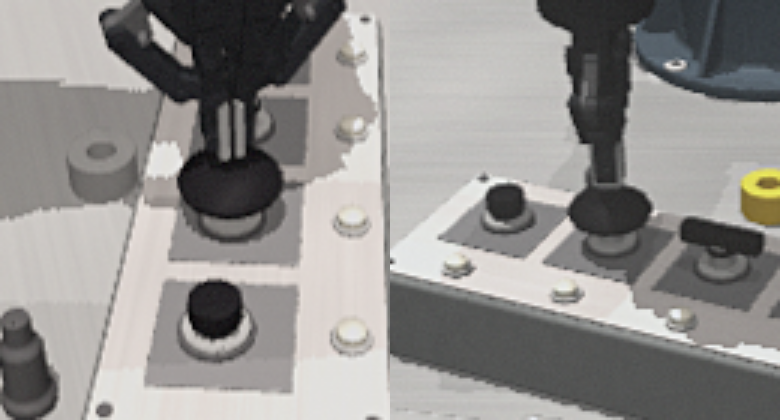

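The tip is centred over the mushroom, and the gauge head is visibly lower. I'll press the mushroom now; home should be at TCP z ≈ 0.115.

Call:
{"op": "arm_command", "data": {
  "targets": [0,0,-0.3,0,0,0,0,0,0,-0.2,0,0,0,0,0,0,-0.2,0,0,0,0,0,0,-0.2,0,0,0,0,0,0,-0.2,0,0,0,0,0,0,-0.2,0,0,0,0,0,0,-0.1,0,0,0,0,0,0,-0.1,0,0,0,0,0,0,0,0,0,0,0]
}}

```text
t: 11.58
ee_pos: [0.5215, -0.1065, 0.1192]
orientation: [-0.0, 0.716, 0.699, -0.0]
wrist_force: [0.0, -0.3, 0.1]
gripper_width: 0.0001
```

Call:
{"op": "arm_command", "data": {
  "targets": [0,0,-0.05,0,0,0,0,0,0,-0.05,0,0,0,0,0,0,0,0,0,0,0]
}}

```text
t: 11.83
ee_pos: [0.5215, -0.1064, 0.1183]
orientation: [-0.0, 0.716, 0.699, -0.0]
wrist_force: [0.9, 0.4, 0.9]
gripper_width: -0.0001
```

Call:
{"op": "arm_command", "data": {
  "targets": [0,0,-0.05,0,0,0,0,0,0,-0.05,0,0,0,0,0,0,-0.05,0,0,0,0,0,0,-0.05,0,0,0,0,0,0,-0.05,0,0,0,0,0,0,0,0,0,0,0]
}}

```text
t: 12.33
ee_pos: [0.5215, -0.1064, 0.1157]
orientation: [-0.0, 0.716, 0.699, 0.0]
wrist_force: [0.4, 0.5, 0.2]
gripper_width: -0.0002
```

Call:
{"op": "arm_command", "data": {
  "targets": [0,0,-0.05,0,0,0,0,0,0,0,0,0,0,0]
}}

```text
t: 12.5
ee_pos: [0.5215, -0.1065, 0.1152]
orientation: [-0.0, 0.716, 0.699, -0.0]
wrist_force: [-0.0, 0.6, 0.3]
gripper_width: -0.0001
```

Call:
{"op": "arm_command", "data": {
  "targets": [0,0,-0.04,0,0,0,0,0,0,0,0,0,0,0]
}}

```text
t: 12.67
ee_pos: [0.5215, -0.1065, 0.115]
orientation: [0.0, 0.716, 0.699, 0.0]
wrist_force: [-0.7, 0.6, 4.1]
gripper_width: 0.0001
```

Call:
{"op": "arm_command", "data": {
  "targets": [0,0,-0.04,0,0,0,0,0,0,0,0,0,0,0]
}}

```text
t: 12.83
ee_pos: [0.5216, -0.1065, 0.1149]
orientation: [0.0, 0.716, 0.698, 0.0]
wrist_force: [-2.2, 0.7, 10.1]
gripper_width: -0.0
```

It's at the stop, at the home height. I'll lift clear, high and toward the base.

Call:
{"op": "arm_command", "data": {
  "targets": [0,0,0.3,0,0,0,0,0,0,0.8,0,0,0,0,0,0,1.5,0,0,0,0,0,0,2,0,0,0,0,0,0,2,0,0,0,0,0,0,2,0,0,0,0,0,0,2,0,0,0,0,-1,0,2,0,0,0,0,-2,0,2,0,0,0,0,-2,0,2,0,0,0,0,-2,0,1,0,0,0,0,-2,0,0,0,0,0,0]
}}

```text
t: 13.83
ee_pos: [0.4314, -0.1066, 0.2931]
orientation: [0.001, 0.716, 0.699, 0.001]
wrist_force: [-0.9, -0.3, 0.5]
gripper_width: -0.0002
```

Call:
{"op": "arm_command", "data": {
  "targets": [-2,0,0,0,0,0,0,-2,0,0,0,0,0,0,-1,0,0,0,0,0,0,0,0,0,0,0,0,0,0,0,0,0,0,0,0,0,0,0,0,0,0,0]
}}

```text
t: 14.33
ee_pos: [0.3823, -0.1065, 0.2906]
orientation: [0.0, 0.716, 0.699, 0.0]
wrist_force: [-0.0, -1.0, -0.4]
gripper_width: 0.0
```

```bash
python3 - <<'E'
from h import *
s=get_state();print(s['t'],s['ee_pos'],s['wrist_force'])
a=read_camera("side")[:,:,::-1];b=read_camera("scene")[:,:,::-1]
cv2.imwrite("pics/side5.png",a);cv2.imwrite("pics/scene5.png",b)
a0=cv2.imread("pics/side0.png")
f=lambda i:cv2.resize(i[180:390,190:390],None,fx=2,fy=2)
cv2.imwrite("pics/cmp5.png",np.hstack([f(a0),f(a)]))
E
```

```text
14.3333 [ 0.38230593 -0.10653649  0.29061434] [-0.04899813 -0.98339708 -0.35585036]
```

View pics/cmp5.png

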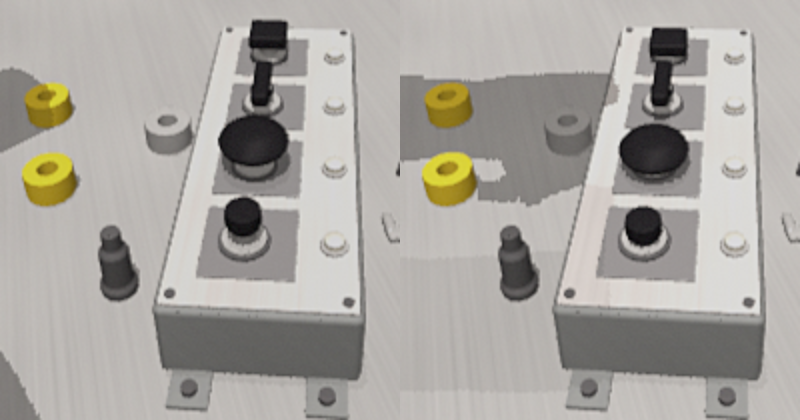

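View pics/scene5.png

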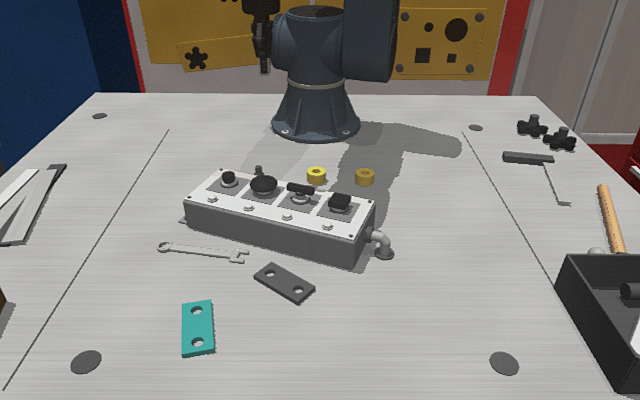

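The before/after pictures show the square, round and mushroom heads lowered, by about 8 to 10 px in the doubled side crop. The T-bar (262,85) has not changed. The punch, die, spanner and bracket are in the same place, and the hand is clear.

```bash
python3 -c "
from plant import *
print(hand_in())"
```

```text
the job is handed in; nothing more can be done
None
```

The ironworker is shut down: I pushed the pump, back-gauge and control-power buttons home in that order with the closed fingertips. I then handed the job in with the arm clock at about 14.4 s. Handing in returns no verdict, so what follows is from my own checks.

- **Pushed home:** each press ended against the hard stop at the expected height, with the fingertip at 101 mm for the pump and back-gauge buttons and 107 mm for the mushroom. The highest wrist force I read was about 14 N, against the 40 N limit.
- **Left alone:** the final pictures show the three heads lowered and the T-bar still out. By eye, the punch, die, spanner and bracket are where they started, and the hand is well clear.
- **Position check:** the button positions worked out from the console's corner screws agreed with the heads seen by both cameras to about 2 mm. The pilot lamp positions disagreed by up to 9 mm between the cameras, so I did not use them.

No check failed at the end.

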